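# Set the condiment caddy in order, kind by kind

## Robot

A 6-joint arm with a two-finger parallel gripper is mounted at the origin on a cart in front of the work surface, level with it; the furniture and walls round the work are solid. World frame = base frame: x ahead of the robot, y to its left, z up, the work surface at z = 0. Lengths are in m, angles in rad, forces in N, time in s.
With the tool pointing down it reaches from about 0.25 to 0.775 m from the base axis. Payload 4 kg.
Tool frame: the origin (TCP) lies on the centre line of the jaws, within the pads' length; the fingertips stand 25 mm ahead of it and the grasp point (between the pads) lies 6 mm ahead of it; z points along the fingers, y is the line along which they close (so a half turn about z gives the same grasp; the last joint's range is limited). The gripper opens to 94 mm and grips with 3 to 60 N. Pads are 16 mm wide; open, the fingers measure 119 mm over their backs; the gripper's body (75 mm by 177 mm) begins 78 mm behind the grasp point.
Start: joints at [-0.103, 0.087, 1.371, -0, 1.684, -0.103], TCP at [0.55, -0, 0.231] pointing down, gripper open.
Joint ranges: [-3.1, 3.1], [-0.76, 2.03], [0.27, 2.55], [-1.08, 4.22], [0.17, 2.65], [-2.57, 2.57]. Speed limits (rad/s): [2.79, 2.79, 3.14, 3.14, 3.14, 3.14].

## Interface

Orientations are given as [roll, pitch, yaw] about the fixed x, y, z axes, in that order (R = Rz(yaw) Ry(pitch) Rx(roll)).
In Python, from bench import robot, imaging gives the robot as it stands. The module is installed in compiled form; this text tells all that it offers.
- The arm moves only by the tool drive_tool, never from a script. Its argument "series" is a list of rows, each a list of 3 entries, a list of its own where there are three numbers: the finger opening in m, from 0 to 0.094, then the shift along the tool's x, y, z in m, then the turn, a rotation vector about the tool's x, y, z in rad. A call has 1 to 5 rows; each row is the pose to reach, as a shift and turn from the pose commanded when the call began, along the tool's axes at that moment; what a row does not reach only later rows make up. A row lasts 1/8 s, in which the tool goes at most 62.5 mm and 10.7 degrees, less where a joint would pass 70% of its speed; a pose out of reach is approached as far as the arm can. A call with a gripper value outside its range is refused whole. The fingers move at their own pace and stop on an object; the grip force is fixed at half the most. Time passes only in rows, so rows that repeat a pose let the fingers close. It gives the time, the measured TCP pose, the force, the opening and the grip force at its end, in the units of the state.
- robot.get_obs(): the state, without advancing time (a new reading comes with each control period).
- imaging.snapshot(name): name is "scene" or "side" or "wrist"; returns the picture (480x640x3 uint8, red, green, blue); there is no depth.
- imaging.get_calibration(name): a dict with "intrinsics" (3x3 intrinsics, pixels), "position" and "rotation" of the camera in the world. Camera axes: x right, y up, looking along -z (the intrinsics and any distortion apply to the point x, -y, -z); pixel columns grow to the right and rows downward; lengths in m; the calibration is good to about 2 mm. The wrist camera is an equidistant fisheye: a pixel r from the principal point sees the ray r / f radians off the axis. A picture is of the moment at which its call begins: read the wrist's pose just before it. get_calibration takes no time and is no camera call; for the wrist camera it gives the pose at the moment of the call.
- robot.close_job(): hands the job in; it is judged then, once.
The state is a dict: "time": time; "joint_positions": joint angles; "qvel": joint speeds; "joint_torque": joint torques, N m; "tool_pos": TCP position; "ee_rot": TCP orientation; "wrist_force": force on the tool from outside, world axes, zero at the start; "wrist_torque": the same for the moment, N m; "width": finger opening in m; "finger_force": force on a finger pad.
Only numpy, scipy, OpenCV 4.12 (cv2) and the standard library are available. Lean on these libraries where they do the work, as an engineer would, in place of code of your own. Each camera call takes 0.05 s, during which the arm holds its last target. There are 200 camera calls.

## Task

Put the counter caddy in order so that every kind has its own pair of openings, one behind the other: the slim tin in front of the wide tin, the glass jar (now standing in the back row) in front of the white tub, and the two shakers in the remaining pair, one in the back row and the other in front of it, either way round. Leave the wide tin and the tub in their openings; at the end all six stand upright on the caddy's floor, one to an opening. Front is the side nearest the robot.

Things in the scene. Friction and masses are not known exactly. Their poses are not given: they have to be found in the camera images.
- caddy: Fixed steel caddy, 200 (x) x 304 (y) mm, wire handles 23 mm out at both short ends. Deck top at z 36 mm, with six round openings of 80 mm; things stand on a floor inside at z 6 mm. Origin: centre of its underside; x points to its back (away from the robot within 15 deg), y left, z up. Opening centres: x -46 mm (front row) and +46 mm (back row); y -96, 0, +96 mm.
- wide_tin: Loose squat food tin, 75 mm diameter x 58 mm high, standing in one of the back-row openings; it stays there. Origin: centre of its underside, z up.
- tub: Loose white yoghurt tub with a foil lid wider than its foot, up to 72 mm diameter x 71 mm high, standing in one of the back-row openings; it stays there. Origin: centre of its underside, z up.
- glass_jar: Loose round glass jar with a screw lid and a band round it, 64 mm diameter x 89 mm high, 0.34 kg, at the start standing in the third back-row opening. Round, so any grasp direction will do. Origin: centre of its underside, z up.
- slim_tin: Loose narrow food tin, 58 mm diameter x 72 mm high, 0.18 kg, standing on the table beside the caddy. Origin: centre of its underside, z up.
- shaker_a: Loose spice shaker with a tall cap, 45 mm diameter x 106 mm high, 0.11 kg, standing on the table beside the caddy. Origin: centre of its underside, z up. Its twin is shaker_b; the two are interchangeable.
- shaker_b: The other spice shaker, the same as shaker_a: 45 mm diameter x 106 mm high, 0.11 kg, standing on the table beside the caddy. Origin: centre of its underside, z up.
Mind the look-alikes: they are no part of the job. What is shaped like the wide_tin but turquoise is not meant.

How it is judged:
At the end, for the whole second after the job is handed in: All six upright (0.1 rad) and at rest on the caddy's floor, one to an opening: wide tin and tub within 20 mm of their start, slim tin directly in front of the wide tin, glass jar in front of the tub (centres within 110 mm), shakers in the remaining back and front openings (x of wide_tin in the frame of caddy between 0.022 and 0.07 m and y of wide_tin in the frame of caddy between -0.125 and 0.125 m and z of each of wide_tin, tub, slim_tin, glass_jar in the frame of caddy below 0.011 m and angle between each of wide_tin, tub, slim_tin, glass_jar's own z axis and vertical below 0.1 rad and linear speed of each of wide_tin, tub, slim_tin, glass_jar below 0.02 m/s and x of tub in the frame of caddy between 0.022 and 0.07 m and y of tub in the frame of caddy between -0.125 and 0.125 m and x of slim_tin in the frame of caddy between -0.07 and -0.022 m and y of slim_tin in the frame of caddy between -0.125 and 0.125 m and x of glass_jar in the frame of caddy between -0.07 and -0.022 m and y of glass_jar in the frame of caddy between -0.125 and 0.125 m and distance of each of wide_tin, tub from where it was at the start of the episode below 0.02 m and horizontal distance between slim_tin and wide_tin below 0.11 m and horizontal distance between glass_jar and tub below 0.11 m and (((x of shaker_a in the frame of caddy between 0.022 and 0.07 m and y of shaker_a in the frame of caddy between -0.125 and 0.125 m and z of shaker_a in the frame of caddy below 0.011 m and angle between shaker_a's own z axis and vertical below 0.1 rad and linear speed of shaker_a below 0.02 m/s) and (x of shaker_b in the frame of caddy between -0.07 and -0.022 m and y of shaker_b in the frame of caddy between -0.125 and 0.125 m and z of shaker_b in the frame of caddy below 0.011 m and angle between shaker_b's own z axis and vertical below 0.1 rad and linear speed of shaker_b below 0.02 m/s)) or ((x of shaker_b in the frame of caddy between 0.022 and 0.07 m and y of shaker_b in the frame of caddy between -0.125 and 0.125 m and z of shaker_b in the frame of caddy below 0.011 m and angle between shaker_b's own z axis and vertical below 0.1 rad and linear speed of shaker_b below 0.02 m/s) and (x of shaker_a in the frame of caddy between -0.07 and -0.022 m and y of shaker_a in the frame of caddy between -0.125 and 0.125 m and z of shaker_a in the frame of caddy below 0.011 m and angle between shaker_a's own z axis and vertical below 0.1 rad and linear speed of shaker_a below 0.02 m/s)))); the robot touches nothing.
It also fails if it takes over 131 s, if anything falls off the work surface, if the arm or the gripper's body presses on something with over 40 N, if the wrist force passes 120 N, or if a joint passes its speed limit or range.

## Working session

There is one attempt and no reset: what is moved stays moved. The work goes in short steps, Python scripts to look and compute and a tool call to move; the robot and the scene stay as the last step left them, time stands still between calls to the robot, and variables do not carry over. Pictures are saved under pics/ and viewed, at most 14 in all, crops included, and the job is handed in when it is done.

Besides the shell and the picture viewer there is one more tool, called after ">>>" by a JSON object that holds its "method" and its "body", one argument or row to a line. drive_tool: Moves the arm, as the interface text tells. Its arguments: {"type":"object","properties":{"series":{"type":"array"}},"required":["series"]}

```bash
mkdir -p pics; python3 - <<'E'
from bench import robot, imaging
import cv2
print(robot.get_obs())
for n in ("scene","side","wrist"):
    c=imaging.get_calibration(n);print(n,c)
    cv2.imwrite(f"pics/{n}0.png",imaging.snapshot(n)[:,:,::-1])
E
```

```text
{'time': 0.0, 'joint_positions': array([-1.03147456e-01,  8.79538290e-02,  1.37221762e+00,  3.78163502e-06,
        1.68358740e+00, -1.03117799e-01]), 'qvel': array([-5.29841981e-04,  7.78830019e-04, -2.36698863e-05, -4.52867170e-05,
       -1.25462053e-03, -4.36896168e-04]), 'joint_torque': array([ 1.28542815e-03, -3.40182602e+01, -3.02423716e+01,  7.18220207e-02,
        3.29729996e-02, -1.13141955e-04]), 'tool_pos': array([5.49519850e-01, 2.02129168e-05, 2.29323340e-01]), 'ee_rot': array([-3.13943836e+00, -2.26715204e-04,  1.57076685e+00]), 'wrist_force': array([-0.45995161,  0.69851211,  0.21460928]), 'wrist_torque': array([0.02868614, 0.00605284, 0.00756403]), 'finger_force': 0.0, 'width': 0.09378080311498192}
scene {'intrinsics': array([[544.34687798,   0.        , 308.91401802],
       [  0.        , 544.34687798, 232.63638476],
       [  0.        ,   0.        ,   1.        ]]), 'position': array([-0.12769332, -0.7631963 ,  0.65661348]), 'rotation': array([ 1.04773064, -0.01878028, -0.74962353])}
side {'intrinsics': array([[587.46212345,   0.        , 315.15992762],
       [  0.        , 587.46212345, 245.23901955],
       [  0.        ,   0.        ,   1.        ]]), 'position': array([ 0.39810162, -1.4176102 ,  0.68223756]), 'rotation': array([ 1.14267317,  0.01223422, -0.11965307])}
wrist {'intrinsics': array([[371.64829954,   0.        , 317.0735219 ],
       [  0.        , 371.64829954, 239.27515992],
       [  0.        ,   0.        ,   1.        ]]), 'position': array([0.54959639, 0.07924942, 0.38480084]), 'rotation': array([-0.27218814,  0.00160737, -0.00088009])}
```

View pics/scene0.png

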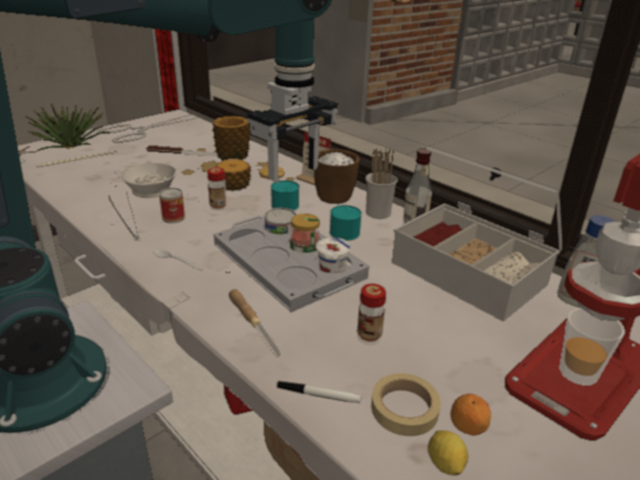

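View pics/side0.png

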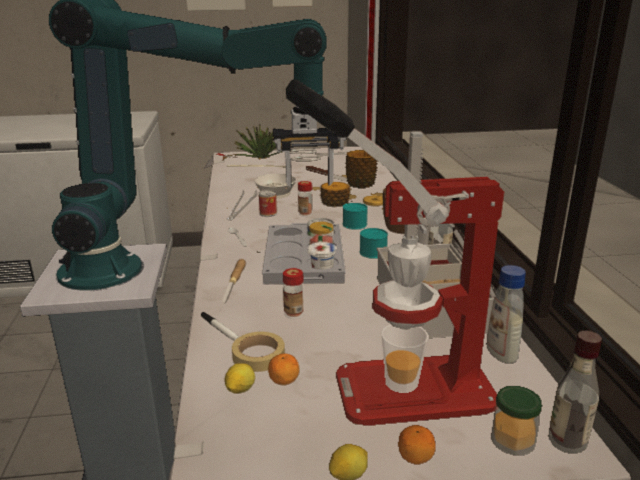

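View pics/wrist0.png

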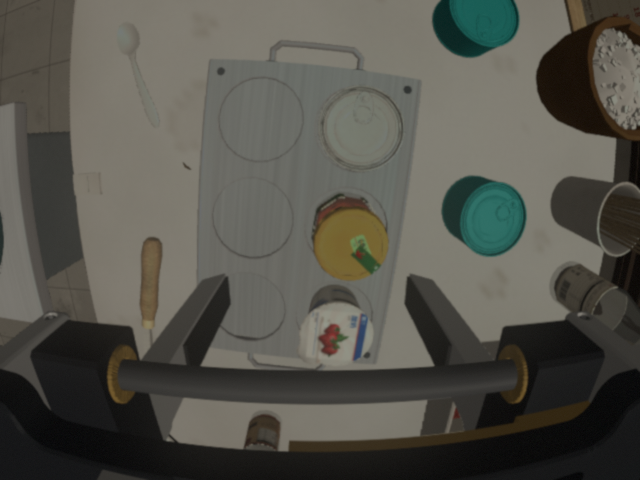

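```bash
cat > h.py <<'E'
from bench import robot, imaging
import numpy as np
from scipy.spatial.transform import Rotation as Ro
def unproj(n,uv,z,c=None):
    c=c or imaging.get_calibration(n);K=c["intrinsics"]
    x=(uv[0]-K[0,2])/K[0,0];y=(uv[1]-K[1,2])/K[1,1]
    if n=="wrist":
        t=np.hypot(x,y);s=np.sin(t)/t if t>1e-9 else 1;d=np.array([x*s,-y*s,-np.cos(t)])
    else: d=np.array([x,-y,-1])
    d=Ro.from_euler("xyz",c["rotation"]).apply(d);p=c["position"]
    return (p+d*(z-p[2])/d[2]).round(4)
E
python3 - <<'E'
from h import *
for uv in [(261,119),(253,217),(247,306)]: print("front",unproj("wrist",uv,.036))
print("wide",unproj("wrist",(362,128),.064));print("jar",unproj("wrist",(350.5,243.5),.095));print("tub",unproj("wrist",(336,334),.077))
print("corners",[unproj("wrist",u,.036) for u in[(210,60),(421,80)]])
print("slim",unproj("scene",(172,193.5),.072),unproj("side",(268,194.5),.072))
print("A",unproj("scene",(216,172),.106),unproj("side",(305,184),.106))
print("B",unproj("scene",(373,290),.106),unproj("side",(292,273),.106))
E
```

```text
front [0.497  0.0981 0.036 ]
front [0.487  0.0043 0.036 ]
front [ 0.4753 -0.091   0.036 ]
wide [0.5876 0.0884 0.064 ]
jar [ 0.5764 -0.0053  0.095 ]
tub [ 0.567  -0.1001  0.077 ]
corners [array([0.4476, 0.1586, 0.036 ]), array([0.6475, 0.1381, 0.036 ])]
slim [0.45   0.3297 0.072 ] [0.451  0.3079 0.072 ]
A [0.562  0.3022 0.106 ] [0.565  0.2903 0.106 ]
B [ 0.4792 -0.2881  0.106 ] [ 0.4756 -0.298   0.106 ]
```

>>> {"method": "drive_tool", "body": {
  "series": [
    [0.094,[-0.0055,0.027,0.02],[0,0,0.107]],
    [0.094,[-0.0055,0.027,0.07],[0,0,0.107]],
    [0.094,[-0.0055,0.027,0.12],[0,0,0.107]],
    [0.094,[-0.0055,0.027,0.163],[0,0,0.107]],
    [0.094,[-0.0055,0.027,0.163],[0,0,0.107]]
  ]
}}

```text
time: 0.78
tool_pos: [0.5756, -0.0054, 0.0649]
ee_rot: [-3.137, 0.0, 1.464]
wrist_force: [-0.4, -0.2, 0.3]
width: 0.0936
finger_force: 0.0
```

>>> {"method": "drive_tool", "body": {
  "series": [
    [0.05,[0,0,0],[0,0,0]],
    [0.05,[0,0,0],[0,0,0]],
    [0.05,[0,0,0],[0,0,0]],
    [0.05,[0,0,0],[0,0,0]],
    [0.05,[0,0,0],[0,0,0]]
  ]
}}

```text
time: 1.4
tool_pos: [0.5772, -0.0055, 0.068]
ee_rot: [3.141, 0.0, 1.464]
wrist_force: [-0.5, -0.1, 1.9]
width: 0.0634
finger_force: 29.8
```

>>> {"method": "drive_tool", "body": {
  "series": [
    [0.05,[0,0,-0.05],[0,0,0]],
    [0.05,[0,0,-0.1],[0,0,0.17]],
    [0.05,[-0.035,-0.03,-0.1],[0,0,0.34]],
    [0.05,[-0.07,-0.06,-0.1],[0,0,0.51]],
    [0.05,[-0.0964,-0.0914,-0.1],[0,0,0.68]]
  ]
}}

```text
time: 2.02
tool_pos: [0.4742, -0.0924, 0.1666]
ee_rot: [-3.14, 0.001, 0.778]
wrist_force: [0.2, 0.4, -2.2]
width: 0.0638
finger_force: 29.8
```

>>> {"method": "drive_tool", "body": {
  "series": [
    [0.05,[0,0,0],[0,0,0.18]],
    [0.05,[0,0,0],[0,0,0.36]],
    [0.05,[0,0,0],[0,0,0.54]],
    [0.05,[0,0,0],[0,0,0.72]],
    [0.05,[0,0,0],[0,0,0.89]]
  ]
}}

```text
time: 2.65
tool_pos: [0.4752, -0.0914, 0.1664]
ee_rot: [-3.141, 0.002, -0.112]
wrist_force: [-0.5, -0.3, -2.8]
width: 0.0636
finger_force: 29.8
```

>>> {"method": "drive_tool", "body": {
  "series": [
    [0.05,[0,0,0],[0,0,0]],
    [0.05,[0,0,0],[0,0,0]],
    [0.05,[0,0,0],[0,0,0]]
  ]
}}

```text
time: 3.02
tool_pos: [0.4757, -0.0915, 0.1673]
ee_rot: [-3.141, 0.0, -0.105]
wrist_force: [-0.6, 0.2, -2.0]
width: 0.0634
finger_force: 29.8
```

```bash
python3 - <<'E'
from h import *
import cv2
print(imaging.get_calibration("wrist"))
for n in ("wrist",): cv2.imwrite(f"pics/{n}1.png",imaging.snapshot(n)[:,:,::-1])
E
```

```text
{'intrinsics': array([[371.64829954,   0.        , 317.0735219 ],
       [  0.        , 371.64829954, 239.27515992],
       [  0.        ,   0.        ,   1.        ]]), 'position': array([ 0.55299343, -0.09839079,  0.32261772]), 'rotation': array([-2.70814144e-01, -1.24860892e-03, -1.67655928e+00])}
```

View pics/wrist1.png

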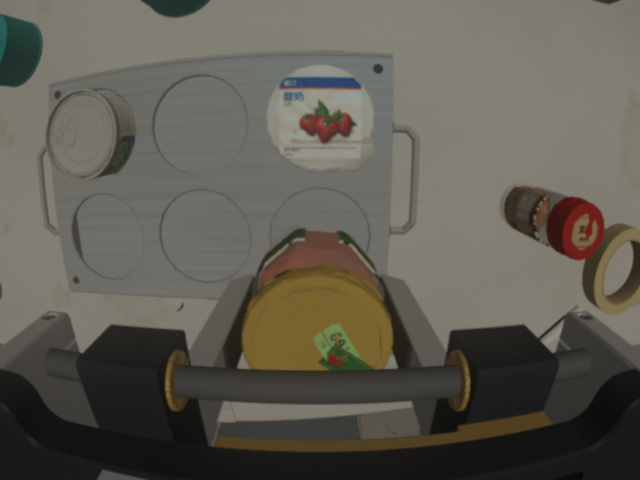

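The view shows the jar held over the front-right opening (centre column ~320), the free front-mid (206,235) and back-mid (200,124) openings, the tub (320,118), and shaker B's cap (576,228).

```bash
python3 - <<'E'
from h import *
for n,uv,z in [("FM",(206,235),.036),("BM",(200,124),.036),("FL",(108,236),.036),("FRtop",(320,188),.036),("FRl",(271,235),.036),("FRr",(370,235),.036),("tub",(320,118),.077),("wide",(81,135),.064),("B",(576,228),.106)]: print(n,unproj("wrist",uv,z))
E
```

```text
FM [4.872e-01 1.000e-04 3.600e-02]
BM [ 0.577 -0.009  0.036]
FL [0.4968 0.0952 0.036 ]
FRtop [ 0.5147 -0.097   0.036 ]
FRl [ 0.4813 -0.054   0.036 ]
FRr [ 0.4729 -0.133   0.036 ]
tub [ 0.5664 -0.1021  0.077 ]
wide [0.5866 0.0856 0.064 ]
B [ 0.4818 -0.2787  0.106 ]
```

>>> {"method": "drive_tool", "body": {
  "series": [
    [0.05,[0,0.0015,0.03],[0,0,0]],
    [0.05,[0,0.0015,0.06],[0,0,0]],
    [0.05,[0,0.0015,0.08],[0,0,0]],
    [0.05,[0,0.0015,0.098],[0,0,0]],
    [0.05,[0,0.0015,0.098],[0,0,0]]
  ]
}}

```text
time: 3.7
tool_pos: [0.4748, -0.0928, 0.0683]
ee_rot: [-3.141, 0.003, -0.106]
wrist_force: [0.8, 0.9, -3.0]
width: 0.0636
finger_force: 29.8
```

>>> {"method": "drive_tool", "body": {
  "series": [
    [0.05,[0,0,0.001],[0,0,0]],
    [0.084,[0,0,0.001],[0,0,0]],
    [0.084,[0,0,0.001],[0,0,0]],
    [0.084,[0,0,0.001],[0,0,0]]
  ]
}}

```text
time: 4.2
tool_pos: [0.4762, -0.0932, 0.0693]
ee_rot: [3.141, -0.002, -0.106]
wrist_force: [0.8, -0.1, 0.7]
width: 0.0839
finger_force: 0.0
```

>>> {"method": "drive_tool", "body": {
  "series": [
    [0.094,[0,0,-0.06],[0,0,0]],
    [0.094,[0,0,-0.12],[0,0,0]],
    [0.094,[0.008,0.062,-0.12],[0,0,0]],
    [0.094,[0.016,0.124,-0.12],[0,0,0]],
    [0.094,[0.025,0.185,-0.12],[0,0,0]]
  ]
}}

```text
time: 4.82
tool_pos: [0.4811, -0.2815, 0.1894]
ee_rot: [3.141, -0.002, -0.106]
wrist_force: [1.2, 0.7, 0.2]
width: 0.0942
finger_force: 0.0
```

>>> {"method": "drive_tool", "body": {
  "series": [
    [0.094,[0,0.007,0],[0,0,0]],
    [0.094,[0,0.007,0],[0,0,0]]
  ]
}}

```text
time: 5.08
tool_pos: [0.48, -0.2866, 0.1883]
ee_rot: [-3.141, 0.0, -0.107]
wrist_force: [-0.2, -1.0, 0.1]
width: 0.094
finger_force: 0.0
```

```bash
python3 - <<'E'
from h import *
import cv2
c=imaging.get_calibration("wrist");print(robot.get_obs()["tool_pos"])
cv2.imwrite("pics/wrist2.png",imaging.snapshot("wrist")[:,:,::-1]); print(c)
E
```

```text
[ 0.48001492 -0.28659394  0.18833329]
{'intrinsics': array([[371.64829954,   0.        , 317.0735219 ],
       [  0.        , 371.64829954, 239.27515992],
       [  0.        ,   0.        ,   1.        ]]), 'position': array([ 0.55724883, -0.29375606,  0.34367312]), 'rotation': array([-2.70773839e-01, -3.59721722e-04, -1.67882793e+00])}
```

View pics/wrist2.png

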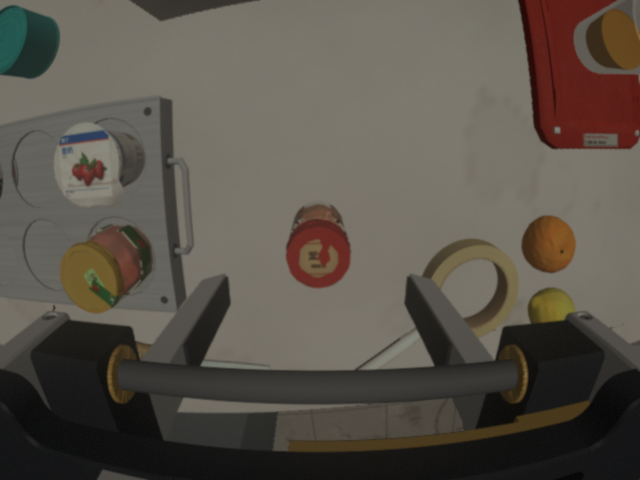

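Jar stands in the front-right opening; shaker B's cap centre is at (319,254), nothing between the fingers' path except the tape near the right finger.

```bash
python3 - <<'E'
from h import *
print(unproj("wrist",(319,254),.106), unproj("wrist",(319,213),.03), unproj("wrist",(445,275),.02))
E
```

```text
[ 0.4815 -0.2861  0.106 ] [ 0.494  -0.2878  0.03  ] [ 0.419  -0.4032  0.02  ]
```

>>> {"method": "drive_tool", "body": {
  "series": [
    [0.094,[0.001,0,0.04],[0,0,0]],
    [0.094,[0.001,0,0.085],[0,0,0]],
    [0.094,[0.001,0,0.127],[0,0,0]],
    [0.094,[0.001,0,0.127],[0,0,0]],
    [0.03,[0.001,0,0.127],[0,0,0]]
  ]
}}

```text
time: 5.75
tool_pos: [0.4824, -0.2864, 0.0636]
ee_rot: [3.14, -0.003, -0.105]
wrist_force: [-0.0, 0.0, 0.6]
width: 0.0874
finger_force: 0.0
```

>>> {"method": "drive_tool", "body": {
  "series": [
    [0.03,[0,0,0],[0,0,0]],
    [0.03,[0,0,0],[0,0,0]],
    [0.03,[0,0,0],[0,0,0]],
    [0.03,[0,0,0],[0,0,0]],
    [0.03,[0,0,0],[0,0,0]]
  ]
}}

```text
time: 6.38
tool_pos: [0.4812, -0.2869, 0.0616]
ee_rot: [3.141, -0.0, -0.106]
wrist_force: [-0.8, 0.2, 0.1]
width: 0.0435
finger_force: 30.0
```

>>> {"method": "drive_tool", "body": {
  "series": [
    [0.03,[0,0,-0.05],[0,0,0]],
    [0.03,[0,0,-0.1],[0,0,0]],
    [0.03,[0.0,-0.03,-0.13],[0,0,0]],
    [0.03,[0.02,-0.085,-0.13],[0,0,0]],
    [0.03,[0.035,-0.14,-0.13],[0,0,0]]
  ]
}}

```text
time: 7.0
tool_pos: [0.5314, -0.1503, 0.1919]
ee_rot: [3.142, -0.001, -0.108]
wrist_force: [1.1, -0.2, -1.9]
width: 0.0437
finger_force: 30.0
```

>>> {"method": "drive_tool", "body": {
  "series": [
    [0.03,[0.01,-0.05,0],[0,0,0]],
    [0.03,[0.02,-0.1,0],[0,0,0]],
    [0.03,[0.031,-0.148,0],[0,0,0]],
    [0.03,[0.031,-0.148,0],[0,0,0]],
    [0.03,[0.031,-0.148,0],[0,0,0]]
  ]
}}

```text
time: 7.62
tool_pos: [0.577, -0.0077, 0.1909]
ee_rot: [3.141, 0.001, -0.106]
wrist_force: [0.3, 0.4, -0.4]
width: 0.044
finger_force: 30.0
```

```bash
python3 - <<'E'
from h import *
import cv2
c=imaging.get_calibration("wrist");print(robot.get_obs()["tool_pos"])
cv2.imwrite("pics/wrist3.png",imaging.snapshot("wrist")[:,:,::-1]); print(c)
E
```

```text
[ 0.57701308 -0.00772542  0.19092871]
{'intrinsics': array([[371.64829954,   0.        , 317.0735219 ],
       [  0.        , 371.64829954, 239.27515992],
       [  0.        ,   0.        ,   1.        ]]), 'position': array([ 0.65439901, -0.01453213,  0.34620275]), 'rotation': array([-0.27162364, -0.00212632, -1.67765044])}
```

View pics/wrist3.png

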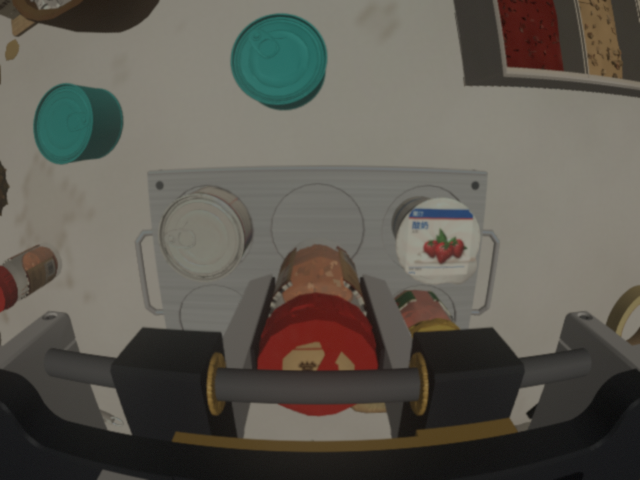

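Shaker is centred over the back-middle opening (318,226), wide tin and tub clear of the fingers.

>>> {"method": "drive_tool", "body": {
  "series": [
    [0.03,[0,0,0.03],[0,0,0]],
    [0.03,[0,0,0.06],[0,0,0]],
    [0.03,[0,0,0.09],[0,0,0]],
    [0.03,[0,0,0.115],[0,0,0]],
    [0.03,[0,0,0.1225],[0,0,0]]
  ]
}}

```text
time: 8.3
tool_pos: [0.5758, -0.0089, 0.0676]
ee_rot: [3.141, 0.004, -0.109]
wrist_force: [-4.6, -0.4, 12.9]
width: 0.0439
finger_force: 30.0
```

>>> {"method": "drive_tool", "body": {
  "series": [
    [0.03,[0,0,0.001],[0,0,0]],
    [0.03,[0,0,0.001],[0,0,0]],
    [0.066,[0,0,0.001],[0,0,0]],
    [0.066,[0,0,0.001],[0,0,0]],
    [0.066,[0,0,0.001],[0,0,0]]
  ]
}}

```text
time: 8.93
tool_pos: [0.5776, -0.0073, 0.0684]
ee_rot: [-3.142, -0.001, -0.106]
wrist_force: [-0.1, -0.4, 1.0]
width: 0.0658
finger_force: 0.0
```

>>> {"method": "drive_tool", "body": {
  "series": [
    [0.066,[0,0,-0.06],[0,0,0]],
    [0.066,[0,0,-0.12],[0,0,0]],
    [0.094,[-0.025,-0.05,-0.13],[0,0,0]],
    [0.094,[-0.05,-0.1,-0.13],[0,0,0]],
    [0.094,[-0.075,-0.15,-0.13],[0,0,0]]
  ]
}}

```text
time: 9.55
tool_pos: [0.5182, 0.1512, 0.1987]
ee_rot: [-3.141, -0.001, -0.107]
wrist_force: [0.0, -0.6, -0.4]
width: 0.0921
finger_force: 0.0
```

>>> {"method": "drive_tool", "body": {
  "series": [
    [0.094,[-0.029,-0.053,0],[0,0,0]],
    [0.094,[-0.058,-0.106,0],[0,0,0]],
    [0.094,[-0.0865,-0.16,0],[0,0,0]],
    [0.094,[-0.0865,-0.16,0],[0,0,0]],
    [0.094,[-0.0865,-0.16,0],[0,0,0]]
  ]
}}

```text
time: 10.18
tool_pos: [0.4496, 0.3178, 0.198]
ee_rot: [3.141, -0.0, -0.105]
wrist_force: [0.1, 0.1, 0.5]
width: 0.0939
finger_force: 0.0
```

```bash
python3 - <<'E'
from h import *
import cv2
c=imaging.get_calibration("wrist");print(robot.get_obs()["tool_pos"],robot.get_obs()["joint_positions"])
cv2.imwrite("pics/wrist4.png",imaging.snapshot("wrist")[:,:,::-1]); print(c)
E
```

```text
[0.44961214 0.31784486 0.19795904] [ 5.12878758e-01  9.72343068e-02  1.42413849e+00 -8.28912156e-04
  1.62030729e+00  2.18912463e+00]
{'intrinsics': array([[371.64829954,   0.        , 317.0735219 ],
       [  0.        , 371.64829954, 239.27515992],
       [  0.        ,   0.        ,   1.        ]]), 'position': array([0.52677155, 0.31108889, 0.35336318]), 'rotation': array([-0.2700531 , -0.00203555, -1.67714554])}
```

View pics/wrist4.png

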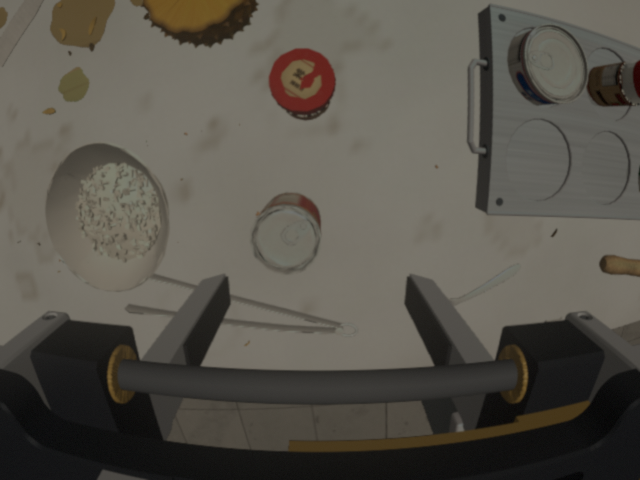

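Slim tin's lid at (285,238), shaker A's cap at (302,80), tongs lying in front of the tin, bowl left of it at (107,215).

```bash
python3 - <<'E'
from h import *
for n,uv,z in [("slim",(285.5,238.5),.072),("slimbase",(291,196),.0),("A",(302,80),.106),("bowl edge",(168,240),.04),("bowl l",(168,215),.05),("tong",(237,303),.01),("tong",(150,275),.01),("FL",(536,160),.036),("tongtip",(345,328),.005)]: print(n,unproj("wrist",uv,z))
E
```

```text
slim [0.453  0.3428 0.072 ]
slimbase [0.4754 0.3405 0.    ]
A [0.5675 0.3154 0.106 ]
bowl edge [0.4551 0.4562 0.04  ]
bowl l [0.4798 0.4467 0.05  ]
tong [0.3736 0.4095 0.01  ]
tong [0.4126 0.5005 0.01  ]
FL [0.4955 0.1019 0.036 ]
tongtip [0.3304 0.301  0.005 ]
```

>>> {"method": "drive_tool", "body": {
  "series": [
    [0.094,[0,-0.0247,0.02],[0,0,0]],
    [0.094,[0,-0.0247,0.07],[0,0,0]],
    [0.094,[0,-0.0247,0.11],[0,0,0]],
    [0.094,[0,-0.0247,0.139],[0,0,0]],
    [0.094,[0,-0.0247,0.139],[0,0,0]]
  ]
}}

```text
time: 10.85
tool_pos: [0.4513, 0.3398, 0.056]
ee_rot: [3.137, 0.005, -0.109]
wrist_force: [-0.0, 0.4, -0.6]
width: 0.094
finger_force: 0.0
```

>>> {"method": "drive_tool", "body": {
  "series": [
    [0.045,[0,0,0],[0,0,0]],
    [0.045,[0,0,0],[0,0,0]],
    [0.045,[0,0,0],[0,0,0]],
    [0.045,[0,0,0],[0,0,0]],
    [0.045,[0,0,0],[0,0,0]]
  ]
}}

```text
time: 11.48
tool_pos: [0.4526, 0.3428, 0.0598]
ee_rot: [-3.141, -0.001, -0.106]
wrist_force: [-0.7, -0.7, 1.9]
width: 0.057
finger_force: 30.0
```

>>> {"method": "drive_tool", "body": {
  "series": [
    [0.045,[0,0,-0.05],[0,0,0]],
    [0.045,[0,0,-0.1],[0,0,0]],
    [0.045,[0.015,0.05,-0.1],[0,0,0]],
    [0.045,[0.03,0.1,-0.1],[0,0,0]],
    [0.045,[0.045,0.15,-0.1],[0,0,0]]
  ]
}}

```text
time: 12.1
tool_pos: [0.4808, 0.1873, 0.1586]
ee_rot: [3.141, 0.0, -0.105]
wrist_force: [0.3, 0.2, -1.3]
width: 0.0569
finger_force: 30.0
```

>>> {"method": "drive_tool", "body": {
  "series": [
    [0.045,[0.012,0.045,0],[0,0,0]],
    [0.045,[0.0245,0.0886,0],[0,0,0]],
    [0.045,[0.0245,0.0886,0],[0,0,0]],
    [0.045,[0.0245,0.0886,0],[0,0,0]]
  ]
}}

```text
time: 12.6
tool_pos: [0.4957, 0.0983, 0.1586]
ee_rot: [-3.141, 0.001, -0.106]
wrist_force: [-0.2, 0.9, -0.4]
width: 0.057
finger_force: 30.0
```

```bash
python3 - <<'E'
from h import *
import cv2
c=imaging.get_calibration("wrist");print(robot.get_obs()["tool_pos"])
cv2.imwrite("pics/wrist5.png",imaging.snapshot("wrist")[:,:,::-1]); print(c)
E
```

```text
[0.49572371 0.09825339 0.15858509]
{'intrinsics': array([[371.64829954,   0.        , 317.0735219 ],
       [  0.        , 371.64829954, 239.27515992],
       [  0.        ,   0.        ,   1.        ]]), 'position': array([0.57306767, 0.0912189 , 0.31385888]), 'rotation': array([-2.71451858e-01, -8.01850060e-04, -1.67814350e+00])}
```

View pics/wrist5.png

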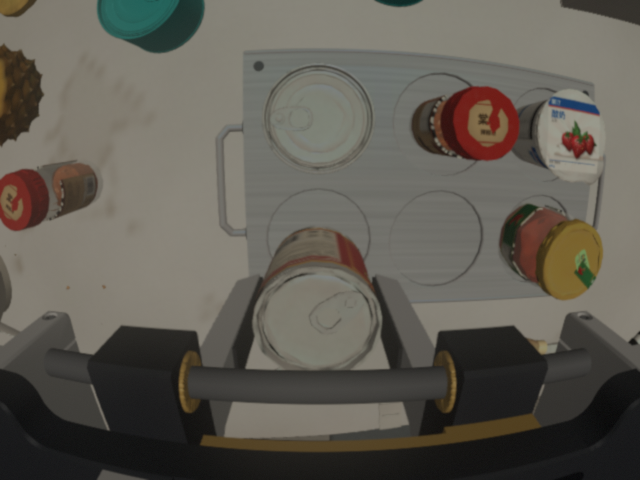

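Tin is over the front-left opening (centre ~318,237); the shaker stands upright in the back-middle, jar and tub in place.

>>> {"method": "drive_tool", "body": {
  "series": [
    [0.045,[0,0,0.03],[0,0,0]],
    [0.045,[0,0,0.06],[0,0,0]],
    [0.045,[0,0,0.085],[0,0,0]],
    [0.045,[0,0,0.093],[0,0,0]],
    [0.045,[0,0,0.094],[0,0,0]]
  ]
}}

```text
time: 13.28
tool_pos: [0.4962, 0.0991, 0.0657]
ee_rot: [-3.141, -0.001, -0.104]
wrist_force: [-3.4, 0.9, 5.9]
width: 0.0569
finger_force: 30.0
```

>>> {"method": "drive_tool", "body": {
  "series": [
    [0.045,[0,0,0],[0,0,0]],
    [0.078,[0,0,0],[0,0,0]],
    [0.078,[0,0,0],[0,0,0]],
    [0.078,[0,0,0],[0,0,0]]
  ]
}}

```text
time: 13.78
tool_pos: [0.4962, 0.0979, 0.0652]
ee_rot: [-3.142, -0.0, -0.106]
wrist_force: [0.2, 0.1, -0.2]
width: 0.0775
finger_force: 0.0
```

```bash
python3 - <<'E'
from h import *
c=imaging.get_calibration("wrist")
p=np.array([-0.0,0.0,0])
R=Ro.from_euler("xyz",[-.271452,-.0008,-1.678143])
c=dict(c,position=np.array([.573068,.091219,.313859]),rotation=np.array([-.271452,-.0008,-1.678143]))
print("A",unproj("wrist",(24,199),.106,c),"B",unproj("wrist",(487,123),.112,c),"BM",unproj("wrist",(440,123),.036,c),"FM",unproj("wrist",(435,237),.036,c))
E
```

```text
A [0.5679 0.3029 0.106 ] B [ 0.5756 -0.0073  0.112 ] BM [ 0.5777 -0.0039  0.036 ] FM [0.4879 0.005  0.036 ]
```

>>> {"method": "drive_tool", "body": {
  "series": [
    [0.078,[0,0,-0.06],[0,0,0]],
    [0.078,[0,0,-0.12],[0,0,0]],
    [0.094,[0.01,-0.05,-0.13],[0,0,0]],
    [0.094,[0.02,-0.1,-0.13],[0,0,0]],
    [0.094,[0.03,-0.15,-0.13],[0,0,0]]
  ]
}}

```text
time: 14.4
tool_pos: [0.5425, 0.2451, 0.1956]
ee_rot: [-3.141, -0.001, -0.107]
wrist_force: [0.1, -0.1, -0.1]
width: 0.0939
finger_force: 0.0
```

>>> {"method": "drive_tool", "body": {
  "series": [
    [0.094,[0.01,-0.045,0],[0,0,0]],
    [0.094,[0.0178,-0.0693,0],[0,0,0]],
    [0.094,[0.0178,-0.0693,0],[0,0,0]],
    [0.094,[0.0178,-0.0693,0],[0,0,0]]
  ]
}}

```text
time: 14.9
tool_pos: [0.5666, 0.3101, 0.1948]
ee_rot: [3.141, 0.0, -0.107]
wrist_force: [-0.2, 0.1, 0.1]
width: 0.0938
finger_force: 0.0
```

```bash
python3 - <<'E'
from h import *
import cv2
c=imaging.get_calibration("wrist");print(robot.get_obs()["tool_pos"])
cv2.imwrite("pics/wrist6.png",imaging.snapshot("wrist")[:,:,::-1]); print(c)
E
```

```text
[0.56664792 0.31009391 0.19483185]
{'intrinsics': array([[371.64829954,   0.        , 317.0735219 ],
       [  0.        , 371.64829954, 239.27515992],
       [  0.        ,   0.        ,   1.        ]]), 'position': array([0.64392411, 0.30324374, 0.35015129]), 'rotation': array([-0.27085858, -0.00221322, -1.67840818])}
```

View pics/wrist6.png

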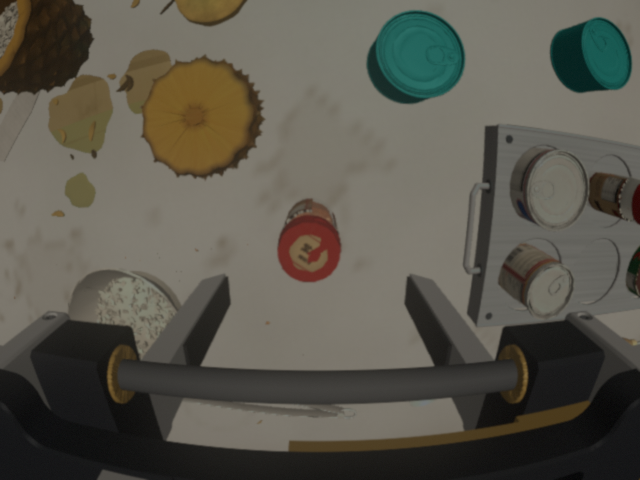

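Shaker A's cap is at (310,248); slim tin stands in the front-left opening; bowl well clear.

```bash
python3 - <<'E'
from h import *
print(unproj("wrist",(310,248.5),.106),unproj("wrist",(184,300),.05),unproj("wrist",(264,118),.02))
E
```

```text
[0.5704 0.3153 0.106 ] [0.5162 0.4405 0.05  ] [0.6679 0.3467 0.02  ]
```

>>> {"method": "drive_tool", "body": {
  "series": [
    [0.094,[0.0025,-0.0053,0.04],[0,0,0]],
    [0.094,[0.0025,-0.0053,0.09],[0,0,0]],
    [0.094,[0.0025,-0.0053,0.134],[0,0,0]],
    [0.094,[0.0025,-0.0053,0.134],[0,0,0]],
    [0.03,[0.0025,-0.0053,0.134],[0,0,0]]
  ]
}}

```text
time: 15.58
tool_pos: [0.571, 0.3157, 0.0634]
ee_rot: [-3.14, -0.003, -0.107]
wrist_force: [0.7, 0.2, 1.0]
width: 0.0868
finger_force: 0.0
```

>>> {"method": "drive_tool", "body": {
  "series": [
    [0.03,[0,0,0],[0,0,0]],
    [0.03,[0,0,0],[0,0,0]],
    [0.03,[0,0,0],[0,0,0]],
    [0.03,[0,0,0],[0,0,0]],
    [0.03,[0,0,0],[0,0,0]]
  ]
}}

```text
time: 16.2
tool_pos: [0.5699, 0.3159, 0.0611]
ee_rot: [3.141, -0.0, -0.106]
wrist_force: [-0.3, 0.0, 0.8]
width: 0.0438
finger_force: 30.0
```

>>> {"method": "drive_tool", "body": {
  "series": [
    [0.03,[0,0,-0.06],[0,0,0]],
    [0.03,[0,0,-0.12],[0,0,0]],
    [0.03,[-0.01,0.05,-0.13],[0,0,0]],
    [0.03,[-0.02,0.105,-0.13],[0,0,0]],
    [0.03,[-0.03,0.16,-0.13],[0,0,0]]
  ]
}}

```text
time: 16.82
tool_pos: [0.5224, 0.1586, 0.1909]
ee_rot: [3.141, -0.0, -0.105]
wrist_force: [-0.1, -0.1, -0.8]
width: 0.0441
finger_force: 30.0
```

>>> {"method": "drive_tool", "body": {
  "series": [
    [0.03,[-0.006,0.055,0],[0,0,0]],
    [0.03,[-0.012,0.11,0],[0,0,0]],
    [0.03,[-0.019,0.16,0],[0,0,0]],
    [0.03,[-0.019,0.16,0],[0,0,0]],
    [0.03,[-0.019,0.16,0],[0,0,0]]
  ]
}}

```text
time: 17.45
tool_pos: [0.4872, 0.0033, 0.1908]
ee_rot: [-3.141, 0.0, -0.107]
wrist_force: [-0.5, 0.2, -1.0]
width: 0.044
finger_force: 30.0
```

```bash
python3 - <<'E'
from h import *
import cv2
c=imaging.get_calibration("wrist");print(robot.get_obs()["tool_pos"])
cv2.imwrite("pics/wrist7.png",imaging.snapshot("wrist")[:,:,::-1])
E
```

```text
[0.4871905  0.00326167 0.19081166]
```

View pics/wrist7.png

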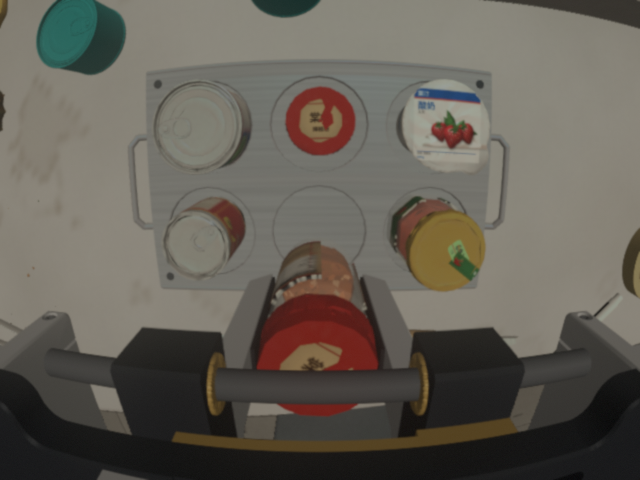

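The second shaker is centred over the front-middle opening (319,231); all others stand in place.

>>> {"method": "drive_tool", "body": {
  "series": [
    [0.03,[0,0,0.03],[0,0,0]],
    [0.03,[0,0,0.06],[0,0,0]],
    [0.03,[0,0,0.09],[0,0,0]],
    [0.03,[0,0,0.115],[0,0,0]],
    [0.03,[0,0,0.1225],[0,0,0]]
  ]
}}

```text
time: 18.12
tool_pos: [0.4861, 0.0044, 0.067]
ee_rot: [-3.141, 0.004, -0.104]
wrist_force: [-4.8, 1.0, 17.0]
width: 0.0441
finger_force: 30.0
```

>>> {"method": "drive_tool", "body": {
  "series": [
    [0.03,[0,0,0.001],[0,0,0]],
    [0.03,[0,0,0.001],[0,0,0]],
    [0.066,[0,0,0.001],[0,0,0]],
    [0.066,[0,0,0.001],[0,0,0]],
    [0.066,[0,0,0.001],[0,0,0]]
  ]
}}

```text
time: 18.75
tool_pos: [0.4875, 0.0028, 0.0679]
ee_rot: [3.142, -0.001, -0.106]
wrist_force: [-0.4, 0.5, 0.1]
width: 0.0657
finger_force: 0.0
```

>>> {"method": "drive_tool", "body": {
  "series": [
    [0.066,[0,0,-0.05],[0,0,0]],
    [0.066,[0,0,-0.1],[0,0,0]],
    [0.066,[0,0,-0.15],[0,0,0]],
    [0.066,[0,0,-0.17],[0,0,0]],
    [0.066,[0,0,-0.17],[0,0,0]]
  ]
}}

```text
time: 19.38
tool_pos: [0.4882, 0.0028, 0.2398]
ee_rot: [3.142, -0.005, -0.106]
wrist_force: [0.4, 0.3, -0.5]
width: 0.0659
finger_force: 0.0
```

```bash
python3 - <<'E'
from h import *
import cv2
cv2.imwrite("pics/wrist8.png",imaging.snapshot("wrist")[:,:,::-1])
print(imaging.get_calibration("wrist")["position"])
E
```

```text
[ 0.56440335 -0.00406531  0.39317714]
```

View pics/wrist8.png

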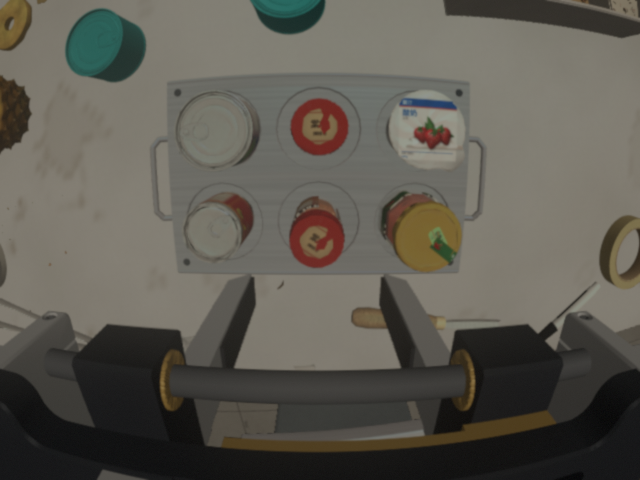

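All six stand in their openings: wide tin (216,130) behind slim tin (214,231), shakers (319,127) and (317,238), tub (428,130) behind jar (427,237).

```bash
python3 -c "
from bench import robot
print(robot.close_job())"
```

```text
the job is handed in; nothing more can be done
None
```

The job is handed in: the final picture shows the slim tin in front of the wide tin, the jar in front of the tub and the two shakers in the middle pair, all six looking upright and clear of the gripper (the judge gave no verdict back).

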